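Take the dial padlock off the reagent box and present it open

TASK

Unlock the dial padlock that secures the cream reagent box: turn its black dial until the white line clicks in at the blue dot, then pull the shackle bar out to its stop by the tab on its end while the lock still sits on the hasp. Lift the lock straight up off the staple and finish holding it in the gripper, still and level with the dial upward and the bar still out, about 12 cm above the hasp, so that it can be seen to be off and open; do not let go or put it down, and leave the things round the box where they are.

Things in the scene. Friction and masses are not known exactly. Their poses are not given: they have to be found in the camera images.
- padlock: Padlock, 0.4 kg: block 54 (x) x 66 (y) x 46 high, rubber foot, grey top, dial on top to 66. Origin: middle of its underside, under the dial's axis; z up; the bar's tab is at its -y end. Sits over a 26 mm high staple (1 mm clearance), so it hardly turns and lifts only straight up, bar out. Its bare flat sides facing along x (54 across) are for gripping, 23 to 46 above the underside.
- dial (a joint): Dial angle, rad, growing counter-clockwise from above, range -1.2 to 3.6. 0 = white line at the blue dot, pointing to the lock's tab end (-y): the only place where the bar can be drawn. pi/2 yellow, pi red. A spring detent clicks every pi/4; it takes 0.06 N m to leave a notch, and the detent pulls the dial home within half a notch. Starts 1 to 3 notches counter-clockwise of blue.
- dial_grip (a point): On the dial's axis, 10 above the block's top: middle of the black knurled round cap, 35 in diameter, which stands 4 to 20 above the block's top; the skirt below it is 41 in diameter.
- shackle (a joint): How far the shackle bar is drawn along the lock's -y, in m: 0 shut, 0.020 out at its stop. Stays where it is left (friction 1.5 N). While the dial is off blue it gives 1.5 mm and then blocks. It is clear of the staple from 0.016 on.
- shackle_tab (a point): Middle of the dark ribbed upright tab on the bar's end: 12 thick along the lock's x, 22 along its y, 26 high, underside 6 above the hasp. Shut, it is 54 from the dial's axis along the lock's -y and 19 above the lock's underside; it moves with the bar. Pinch it from above across its 12 mm.
- lockbox: Cream steel reagent box, 180 (x) x 230 (y) x 90 high, fixed. Origin: middle of its underside; z up, x towards its hinges at the back. The lock sits near its front edge, its axes parallel to the box's, on the hasp strap (top 92.5 above the origin). The lid's bail handle, 52 behind the box's middle, is 118 high; the hasp's knuckle, 41 behind the lock's middle, 98 high.
- staple_top (a point): Middle of the top of the staple eye on the box, 26 above the hasp strap; it stands in the lock's pocket, 9 from the dial's axis towards the lock's +y.
- timer: Bystander: white bench timer, 68 x 62 x 19, flat on the bench at the right; origin under its middle.
- vial_1: Bystander: white vial with blue cap, 15 in diameter, 41 high, right of the box; origin under its middle.
- vial_2: Bystander: white vial with white cap, 15 in diameter, 41 high, right of the box; origin under its middle.
- notebook: Bystander: dark blue notebook, 212 x 151 x 14, on the bench at the left front with a marker pen on it; origin under its middle.
- tape_roll: Bystander: roll of cream tape, 64 in diameter, 19 high, between the box and the notebook; origin under its middle.

How it is judged (in metres and radians):
On the way, in this order (a step that is already met when the one before it is completed fails the run):
1. the dial rests in the notch at the blue dot, bar still shut (value of joint dial between -0.15 and 0.15 rad and value of joint shackle below 0.004 m), for 0.2 s.
2. the shackle bar is drawn out while the lock still sits on the hasp (value of joint shackle above 0.017 m and z of padlock in the frame of lockbox below 0.105 m), for 0.1 s.
At the end, for the whole second after the job is handed in: the gripper holds the padlock (more than 2 N) with its underside 80 to 207 mm above the hasp strap and within 250 mm of the staple sideways, level within 15 degrees, bar drawn at least 16 mm, at rest (under 30 mm/s) and touching the box nowhere (z of padlock in the frame of lockbox between 0.1725 and 0.3 m and angle between padlock's own z axis and vertical below 0.26 rad and value of joint shackle above 0.016 m and contact force between the fingers and padlock above 2 N and contact force between padlock and lockbox below 0.2 N and horizontal distance between padlock and staple_top below 0.25 m and linear speed of padlock below 0.03 m/s); the arm keeps its last pose, push and grip.
It fails at once if the timer was moved more than 30 mm (distance of timer from where it was at the start of the episode above 0.03 m).
It fails at once if the vial 1 was moved more than 30 mm (distance of vial_1 from where it was at the start of the episode above 0.03 m).
It fails at once if the vial 2 was moved more than 30 mm (distance of vial_2 from where it was at the start of the episode above 0.03 m).
It fails at once if the notebook was moved more than 30 mm (distance of notebook from where it was at the start of the episode above 0.03 m).
It fails at once if the tape roll was moved more than 30 mm (distance of tape_roll from where it was at the start of the episode above 0.03 m).
It also fails if it takes over 54 s, if anything falls off the work surface, if the arm or the gripper's body presses on something with over 40 N, if the wrist force passes 120 N, or if a joint passes its speed limit or range.

ROBOT

A 7-joint arm with a two-finger parallel gripper is mounted at the origin on a cart in front of the work surface, level with it; the furniture and walls round the work are solid. World frame = base frame: x ahead of the robot, y to its left, z up, the work surface at z = 0. Lengths are in m, angles in degrees, forces in N, time in s.
With the tool pointing down it reaches from about 0.425 to 0.875 m from the base axis. Payload 4.7 kg.
Tool frame: the origin (TCP) lies at the very end of the fingers, on their centre line; the grasp point (between the pads) lies env.hold_point_z behind it (env.hold_point_z is the distance from the TCP to the grasp point, in m); z points along the fingers, y is the line along which they close (so a half turn about z gives the same grasp; the last joint's range is limited). The gripper opens to 87 mm and grips with 3 to 60 N. Pads are 19 mm wide; open, the fingers measure 117 mm over their backs; the gripper's body (75 mm by 190 mm) begins 51 mm behind the grasp point.
Start: joints at [70.25, 18.392, -4.016, 83.108, 1.295, 78.541, -3.26], TCP at [0.228, -0.609, 0.223] pointing down, gripper open.
Joint ranges: [-163.93, 163.93], [-17.29, 119.83], [-79.2, 71.16], [3.27, 140.29], [-89.18, 269.18], [5.43, 117.66], [-154.24, 154.24]. Speed limits (degrees/s): [147.25, 147.25, 180, 180, 180, 180, 180].

INTERFACE

Orientations are given as [roll, pitch, yaw] about the fixed x, y, z axes, in that order (R = Rz(yaw) Ry(pitch) Rx(roll)).
In Python, from cell import env gives the robot as it stands.
- The arm moves only by the shell command python3 -m jog 'ROWS' [FORCE]. ROWS is JSON, a list of rows, each an object with "dp": the shift along the tool's x, y, z in cm, a list of three; "twist": the turn about the tool's z in degrees; "fingers": the opening, from 0 (shut) to 1 (fully open). A call has 1 to 8 rows; each row is the pose to reach, as a shift and turn from the pose commanded when the call began, along the tool's axes at that moment; what a row does not reach only later rows make up. A row lasts 1/8 s, in which the tool goes at most 62.5 mm and 10.7 degrees, less where a joint would pass 70% of its speed; a pose out of reach is approached as far as the arm can. A call with a gripper value outside its range is refused whole. The fingers move at their own pace and stop on an object; FORCE is the grip in N (left out, the last holds). Time passes only in rows, so rows that repeat a pose let the fingers close. It gives the time, the measured TCP pose, the force, the opening and the grip force at its end, in the units of the state.
- env.get_obs(): the state, without advancing time (a new reading comes with each control period).
- env.read_camera(name): name is "scene" or "top" or "wrist"; returns a dict with "pixels" (400x640x3 uint8, blue, green, red), "depth" (400x640 float32, m along the optical axis (not along the pixel's ray), 0 where there is no reading), "fx", "fy", "cx", "cy" (pixels), "k1" (the pictures are not rectified: a ray, as slopes to the right and down, at radius r is drawn at 1 + k1 r^2 times it, then the intrinsics apply), "rvec" (rotation vector, rad) and "tvec" (3), from world to camera coordinates, as OpenCV has them. Camera axes: x right, y down, z forward; pixel columns grow to the right and rows downward; lengths in m; the calibration is good to about 2 mm. A picture is of the moment at which its call begins.
- env.sign_off(): hands the job in; it is judged then, once.
The state is a dict: "time_s": time; "qpos": joint angles; "joint_velocities": joint speeds; "effort": joint torques, N m; "tool_pos": TCP position; "tool_rot": TCP orientation; "force": force on the tool from outside, world axes, zero at the start; "wrist_torque": the same for the moment, N m; "grip_width": finger opening in m; "grasp_force": force on a finger pad.
Only numpy, scipy, OpenCV 4.12 (cv2) and the standard library are available. Lean on these libraries where they do the work, as an engineer would, in place of code of your own. Each camera call takes 0.05 s, during which the arm holds its last target. There are 200 camera calls.

## Working session

There is one attempt and no reset: what is moved stays moved. The work goes in short steps, Python scripts to look and compute and a shell command to move; the robot and the scene stay as the last step left them, time stands still between calls to the robot, and variables do not carry over. Pictures are saved under pics/ and viewed, at most 10 in all, crops included, and the job is handed in when it is done.

```bash
ls; mkdir -p pics; cat > h.py <<'E'
import numpy as np, cv2
from cell import env
def cam(n):
    c=env.read_camera(n); c['R']=cv2.Rodrigues(np.array(c['rvec'],float))[0]; c['t']=np.array(c['tvec'],float).reshape(3); return c
def K(c): return np.array([[c['fx'],0,c['cx']],[0,c['fy'],c['cy']],[0,0,1.]]), np.array([c['k1'],0,0,0,0.])
def ray(c,uv):
    k,d=K(c); p=cv2.undistortPoints(np.array(uv,float).reshape(-1,1,2),k,d).reshape(-1,2)
    return np.c_[p,np.ones(len(p))]
def world(c,uv,depth=None):
    r=ray(c,uv); uv=np.array(uv).reshape(-1,2).astype(int)
    z=c['depth'][uv[:,1],uv[:,0]] if depth is None else depth
    return (r*z[:,None]-c['t'])@c['R']
def onz(c,uv,h):
    r=ray(c,uv)@c['R']; o=-c['R'].T@c['t']; return o+r*((h-o[2])/r[:,2])[:,None]
def cloud(c):
    v,u=np.mgrid[0:400,0:640]; uv=np.c_[u.ravel(),v.ravel()]
    return world(c,uv).reshape(400,640,3)
def proj(c,P):
    k,d=K(c); return cv2.projectPoints(np.array(P,float).reshape(-1,1,3),c['R'],c['t'],k,d)[0].reshape(-1,2)
E
python3 - <<'E'
from h import *
o=env.get_obs(); print({k:np.round(v,3).tolist() for k,v in o.items()}, env.hold_point_z)
s=cam('scene'); t=cam('top')
cv2.imwrite('pics/a.png',np.vstack([s['pixels'][:,:],t['pixels']])[:, :])
for n,c in(('s',s),('t',t)): np.save(n+'.npy',c,allow_pickle=True)
im=np.vstack([s['pixels'],t['pixels']]); cv2.imwrite('pics/a.png',cv2.resize(im,(480,600)))
cv2.imwrite('pics/top.png',t['pixels']); cv2.imwrite('pics/scene.png',s['pixels'])
for c in(s,t): print(-c['R'].T@c['t'])
E
```

```text
pics
{'time_s': 0.0, 'qpos': [70.251, 18.439, -4.015, 83.176, 1.295, 78.541, -3.262], 'joint_velocities': [0.114, -0.059, -0.008, -0.041, -0.043, 0.004, 0.013], 'effort': [0.0, -49.128, -0.403, -31.253, -0.064, 0.044, 0.0], 'tool_pos': [0.228, -0.608, 0.221], 'tool_rot': [-179.889, 0.006, 20.557], 'force': [-0.192, 0.408, 0.672], 'wrist_torque': [0.008, 0.035, -0.004], 'grasp_force': 0.0, 'grip_width': 0.088} 0.0187
[-0.29397791  0.63588021  1.062257  ]
[ 0.36611771 -0.16018071  1.35778348]
```

View pics/top.png

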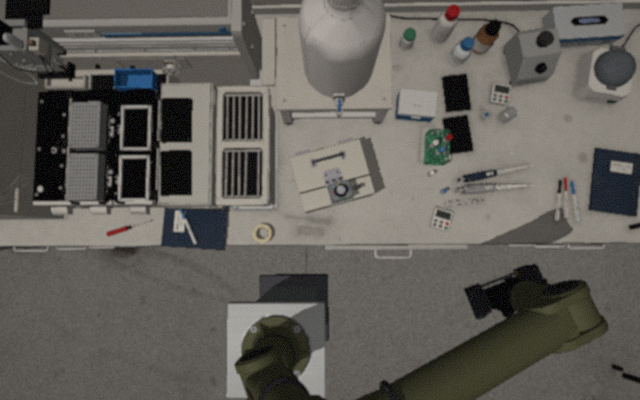

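View pics/scene.png

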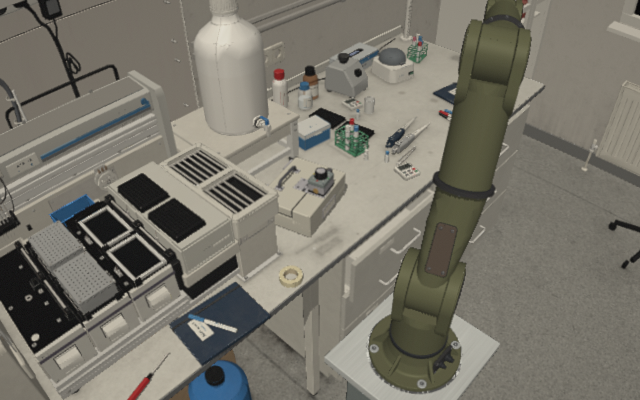

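The top view shows the box at about (335,177), the dial at about (343,189) and the tab at about (366,185). The carboy shelf is behind the box and the tray rack is to its left. In the scene view the lock is at about (320,180).

```bash
python3 - <<'E'
from h import *
t=np.load('t.npy',allow_pickle=True).item(); s=np.load('s.npy',allow_pickle=True).item()
P=cloud(t)
sub=P[130:220,280:385].reshape(-1,3); uv=np.mgrid[130:220,280:385]
m=(sub[:,2]>.08)&(sub[:,2]<.1)
b=sub[m]; r=cv2.minAreaRect((b[:,:2]*1000).astype(np.float32)); print('lid',r,np.median(b[:,2]))
m=(sub[:,2]>.152)&(sub[:,2]<.19); print('dial',m.sum(),sub[m].mean(0),np.median(sub[m],0))
m=(sub[:,2]>.125)&(sub[:,2]<.15); print('blk',m.sum(),cv2.minAreaRect((sub[m][:,:2]*1000).astype(np.float32)))
for z in(.02,.3): print(proj(t,[[.6,0,z],[.6,.1,z]]))
h=P[:,:,2]
print('carboy shelf, max heights near', [(round(float(h[v,u]),3),P[v,u].round(3).tolist()) for v,u in((110,300),(110,380),(100,290),(60,340),(150,240),(200,225),(85,330),(85,370))])
a=cv2.resize(t['pixels'][130:225,280:390],None,fx=5,fy=5,interpolation=cv2.INTER_CUBIC)
b=cv2.resize(s['pixels'][150:240,260:360],None,fx=5,fy=5,interpolation=cv2.INTER_CUBIC)
cv2.imwrite('pics/z.png',b)
E
```

```text
lid ((561.7371215820312, -184.29681396484375), (188.75070190429688, 230.02574157714844), 14.958866119384766) 0.0906139441880046
dial 109 [ 0.50232788 -0.20950908  0.15929222] [ 0.50238891 -0.20876384  0.15945734]
blk 300 ((506.8368225097656, -223.86923217773438), (54.22574996948242, 96.18872833251953), 14.70627498626709)
[[275.1631009  165.93490205]
 [245.14391465 166.17301765]]
[[262.54547423 147.68273181]
 [224.77942126 148.01040707]]
carboy shelf, max heights near [(0.172, [0.741, -0.092, 0.172]), (0.145, [0.747, -0.333, 0.145]), (0.18, [0.769, -0.062, 0.18]), (0.453, [0.769, -0.2, 0.453]), (0.225, [0.611, 0.075, 0.225]), (0.232, [0.468, 0.114, 0.232]), (0.294, [0.77, -0.179, 0.294]), (0.181, [0.812, -0.3, 0.181])]
```

View pics/z.png

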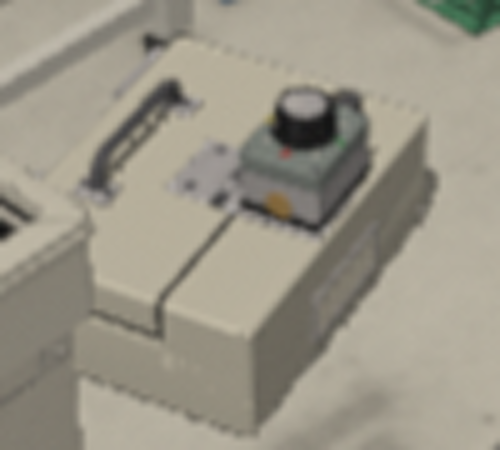

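```bash
python3 -m jog '[{"dp":[2,-1.4,-3],"twist":-6},{"dp":[7,-5,-6],"twist":-16},{"dp":[12,-8.5,-9],"twist":-26},{"dp":[17,-12,-10],"twist":-36},{"dp":[22,-15.6,-10],"twist":-46},{"dp":[27,-19.1,-10],"twist":-56},{"dp":[32,-22.7,-10],"twist":-66},{"dp":[37,-26.2,-10],"twist":-76}]'
python3 -m jog '[{"dp":[-0.5,-3,0],"twist":-6},{"dp":[-0.5,-3,0],"twist":-8},{"dp":[-0.5,-3,0],"twist":-8}]'
python3 - <<'E'
from h import *
o=env.get_obs(); print(o['time_s'],np.round(o['tool_pos'],4),np.round(o['tool_rot'],2),np.round(o['qpos'],1))
w=cam('wrist'); np.save('w.npy',w,allow_pickle=True); cv2.imwrite('pics/w1.png',w['pixels'])
print(-w['R'].T@w['t'],w['R'], w['depth'][200,320])
E
```

```text
0.1 [ 0.228  -0.6082  0.2216] [-1.799e+02  1.000e-02  2.056e+01] [70.2 18.4 -4.  83.2  1.3 78.5 -3.3]
[ 0.29803169 -0.58187295  0.38333222] [[ 0.35208724 -0.93596641 -0.00120587]
 [-0.89846817 -0.3383418   0.27978521]
 [-0.26227756 -0.09742537 -0.96006186]] 1.3192847validation failed for argument at $[0]...
validation failed for argument at $[0]...
```

View pics/w1.png

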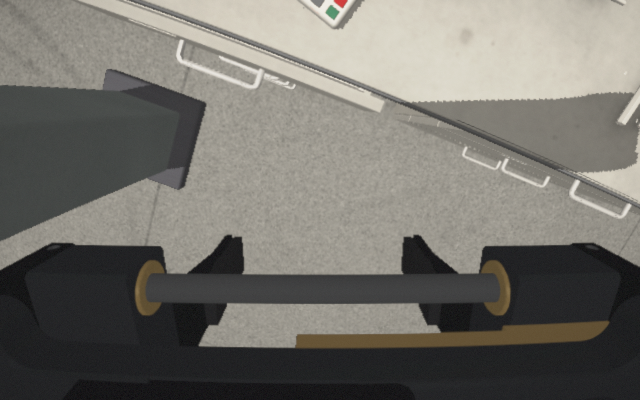

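The arm hasn't moved, because each row needs "fingers". The wrist view shows only the floor, the fingers at about row 240 and the timer's corner at the top.

```bash
python3 -m jog '[{"dp":[2,-1.4,-3],"twist":-6,"fingers":1},{"dp":[7,-5,-6],"twist":-16,"fingers":1},{"dp":[12,-8.5,-9],"twist":-26,"fingers":1},{"dp":[17,-12,-10],"twist":-36,"fingers":1},{"dp":[22,-15.6,-10],"twist":-46,"fingers":1},{"dp":[27,-19.1,-10],"twist":-56,"fingers":1},{"dp":[32,-22.7,-10],"twist":-66,"fingers":1},{"dp":[37,-26.2,-10],"twist":-76,"fingers":1}]'
python3 -m jog '[{"dp":[-0.5,-3,0],"twist":-6,"fingers":1},{"dp":[-0.5,-3,0],"twist":-8,"fingers":1},{"dp":[-0.5,-3,0],"twist":-8,"fingers":1}]'
python3 - <<'E'
from h import *
o=env.get_obs(); print(o['time_s'],np.round(o['tool_pos'],4),np.round(o['tool_rot'],2),np.round(o['qpos'],1))
w=cam('wrist'); np.save('w.npy',w,allow_pickle=True); cv2.imwrite('pics/w2.png',w['pixels'])
print(-w['R'].T@w['t'], w['depth'][200,320])
E
```

```text
time_s: 1.15
tool_pos: [0.4802, -0.2362, 0.3225]
tool_rot: [-180.0, 0.0, 96.9]
force: [1.6, -0.3, -0.1]
grip_width: 0.0871
grasp_force: 0.0
time_s: 1.52
tool_pos: [0.4503, -0.2466, 0.3225]
tool_rot: [180.0, 0.0, 104.5]
force: [-0.5, 1.0, 0.5]
grip_width: 0.0872
grasp_force: 0.0
1.525 [ 0.4503 -0.2466  0.3225] [179.99   0.   104.46] [ 51.9   1.  -26.4  92.    0.4  87.1  40. ]
[ 0.42882335 -0.17257924  0.48424477] 0.5046467
```

View pics/w2.png

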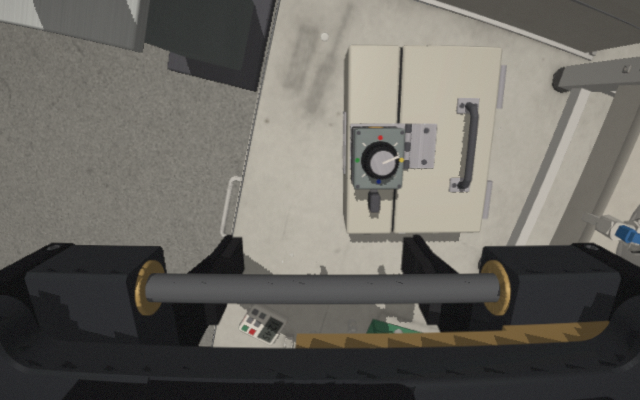

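The wrist view shows the dial at about (380,160), its white line pointing right at the yellow dot. The tab is at about (375,203). I'll zoom in and measure.

```bash
python3 - <<'E'
from h import *
w=np.load('w.npy',allow_pickle=True).item()
P=cloud(w); h=P[...,2]; 
roi=np.zeros(h.shape,bool); roi[30:232,335:510]=1
def sel(a,b,r=roi): return r&(h>a)&(h<b)
m=sel(.085,.0945); r=cv2.minAreaRect((P[m][:,:2]*1000).astype(np.float32)); print('lid',r,np.median(h[m]))
d=sel(.153,.165); xy=P[d][:,:2]; (c,rr)=cv2.minEnclosingCircle((xy*1000).astype(np.float32)); print('dial',c,rr,np.median(h[d]),xy.mean(0))
l=roi.copy(); l[:190]=0
b=sel(.132,.143); print('blk',cv2.minAreaRect((P[b][:,:2]*1000).astype(np.float32)),np.median(h[b]))
l=roi.copy(); l[:192]=0; tb=sel(.115,.132,l); print('tab',tb.sum(),P[tb].mean(0),cv2.minAreaRect((P[tb][:,:2]*1000).astype(np.float32)))
cv2.imwrite('pics/w2z.png',cv2.resize(w['pixels'][115:220,340:445],None,fx=5,fy=5,interpolation=cv2.INTER_CUBIC))
E
```

```text
lid ((559.3035278320312, -183.9073486328125), (188.15945434570312, 228.09347534179688), 14.766392707824707) 0.08974097450842355
dial (502.1470947265625, -210.34872436523438) 18.01445198059082 0.15841300427595173 [ 0.50116849 -0.20992068]
blk ((501.9613037109375, -210.33380126953125), (53.77149963378906, 66.61048889160156), 15.289589881896973) 0.13813746430305324
tab 207 [ 0.51522295 -0.26138068  0.12305614] ((515.7227172851562, -262.3275451660156), (12.586470603942871, 21.41016387939453), 18.353525161743164)
```

View pics/w2z.png

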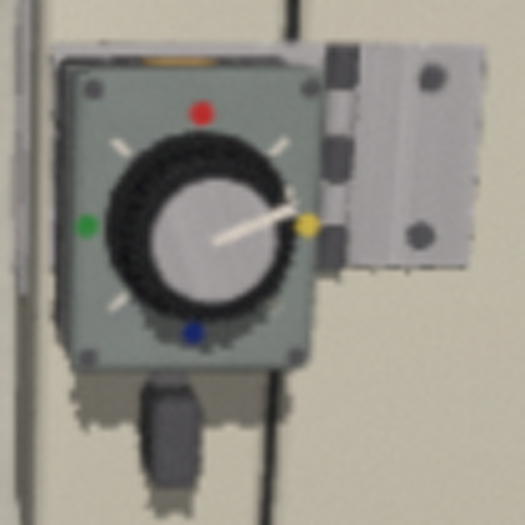

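```bash
python3 - <<'E'
from h import *
w=np.load('w.npy',allow_pickle=True).item()
q=lambda x,y:(340+(x+.5)/5-.5,115+(y+.5)/5-.5)
A=onz(w,[q(215,242),q(250,226),q(275,213),q(293,205)],.1585)
c=A[0]; a=np.degrees(np.arctan2(*(A[1:]-c)[:,1::-1].T)); print(A.round(4),'world',a,'rel -y',a-14.9+90, np.linalg.norm(A[1:]-c,axis=1))
D=onz(w,[q(*p) for p in((202,113),(308,225),(193,332),(86,226),(119,147),(280,147),(118,302))],.1385)
cc=np.array([.502,-.2102]);v=D[:,:2]-cc;print('dots',np.degrees(np.arctan2(v[:,1],v[:,0]))-14.9+90,np.linalg.norm(v,axis=1))
E
```

```text
[[ 0.5021 -0.2104  0.1585]
 [ 0.5081 -0.2055  0.1585]
 [ 0.5122 -0.2017  0.1585]
 [ 0.5152 -0.1992  0.1585]] world [39.81421657 41.09332995 40.65987846] rel -y [114.91421657 116.19332995 115.75987846] [0.00769449 0.01329799 0.01721706]
dots [180.1246953   89.94448356  -0.30084926 -89.86803609 226.10013942
 134.66955694 -45.06492638] [0.02382747 0.02378859 0.02345684 0.02405023 0.0241583  0.02369966
 0.02363469]
```

```bash
cat >> h.py <<'E'
def dial(c,ctr=(.5021,-.2104),z=.1585,yaw=14.9):
    """angle of the white line rel. lock -y, from brightness in a black ring of the cap"""
    g=cv2.cvtColor(c['pixels'],cv2.COLOR_BGR2GRAY).astype(np.float32)
    a=np.arange(-180,180,2.); S=0
    for r in(.013,.014,.015,.016):
        t=np.radians(a+yaw-90); uv=proj(c,np.c_[ctr[0]+r*np.cos(t),ctr[1]+r*np.sin(t),0*t+z]).astype(np.float32)
        S=S+cv2.remap(g,uv[:,:1],uv[:,1:],cv2.INTER_LINEAR)[:,0]/4
    i=np.argsort(-S)[:5]; return a[i],S[i].round(),np.median(S)
E
python3 -c "
from h import *
print(dial(np.load('w.npy',allow_pickle=True).item()))"
python3 -m jog '[{"dp":[0.6,1.5,1],"twist":-8,"fingers":1},{"dp":[1.4,4,3],"twist":-18,"fingers":1},{"dp":[2.2,5.9,5],"twist":-28,"fingers":1},{"dp":[2.2,5.9,7],"twist":-38,"fingers":1},{"dp":[2.2,5.9,8],"twist":-48,"fingers":1},{"dp":[2.2,5.9,8],"twist":-58,"fingers":1},{"dp":[2.2,5.9,8],"twist":-60,"fingers":1},{"dp":[2.2,5.9,8],"twist":-60,"fingers":1}]'
python3 - <<'E'
from h import *
o=env.get_obs(); print(o['time_s'],np.round(o['tool_pos'],4),np.round(o['tool_rot'],2),np.round(o['qpos'],1))
w=cam('wrist'); np.save('w3.npy',w,allow_pickle=True); print(dial(w))
P=cloud(w);h=P[...,2];d=(h>.153)&(h<.165)&(np.hypot(P[...,0]-.502,P[...,1]+.21)<.03); print(d.sum(),cv2.minEnclosingCircle((P[d][:,:2]*1000).astype(np.float32)),np.median(h[d]))
cv2.imwrite('pics/w3.png',w['pixels'])
E
```

```text
(array([114., 116., 112., 118., 110.]), array([188., 181., 177., 157., 146.], dtype=float32), np.float32(50.02954))
time_s: 2.58
tool_pos: [0.5021, -0.2103, 0.2426]
tool_rot: [180.0, 0.0, 164.4]
force: [-0.1, 0.5, -0.5]
grip_width: 0.087
grasp_force: 0.0
2.575 [ 0.5021 -0.2103  0.2426] [1.7998e+02 1.0000e-02 1.6440e+02] [ 49.8   6.9 -32.3  95.6   3.7  78.5  91.4]
(array([114., 116., 112., 118., 110.]), array([185., 181., 174., 151., 142.], dtype=float32), np.float32(46.833374))
1461 ((501.9379577636719, -209.73727416992188), 18.062660217285156) 0.1583563736960218
```

View pics/w3.png

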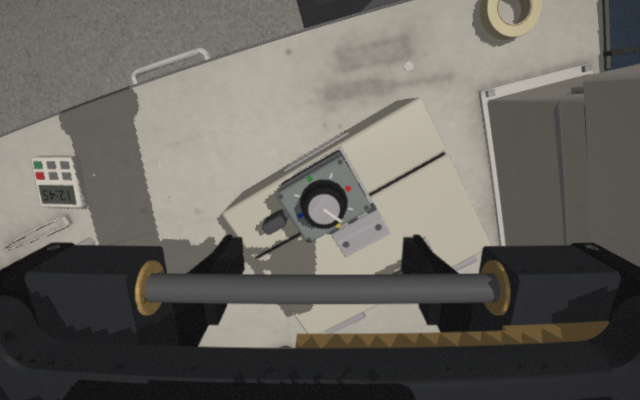

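The dial is central between the fingers at (323,207), and its line reads about 115° counter-clockwise. Next I go down and grip it.

```bash
python3 -m jog '[{"dp":[0,0,2],"twist":0,"fingers":1},{"dp":[0,0,5],"twist":0,"fingers":1},{"dp":[0,0,8],"twist":0,"fingers":1},{"dp":[0,0,9.7],"twist":0,"fingers":1},{"dp":[0,0,9.7],"twist":0,"fingers":0.7},{"dp":[0,0,9.7],"twist":0,"fingers":0.45},{"dp":[0,0,9.7],"twist":0,"fingers":0.3},{"dp":[0,0,9.7],"twist":0,"fingers":0.3}]' 20
python3 -m jog '[{"dp":[0,0,0],"twist":0,"fingers":0.2},{"dp":[0,0,0],"twist":0,"fingers":0.2},{"dp":[0,0,0],"twist":0,"fingers":0.2},{"dp":[0,0,0],"twist":0,"fingers":0.2}]' 20
```

```text
time_s: 3.62
tool_pos: [0.5023, -0.2104, 0.1464]
tool_rot: [-180.0, 0.1, 164.6]
force: [0.4, -0.5, -0.2]
grip_width: 0.055
grasp_force: 0.0
time_s: 4.12
tool_pos: [0.502, -0.21, 0.1456]
tool_rot: [180.0, 0.0, 164.6]
force: [0.6, 1.8, 1.4]
grip_width: 0.0334
grasp_force: 20.0
```

```bash
python3 -m jog '[{"dp":[0,0,0],"twist":8,"fingers":0.2},{"dp":[0,0,0],"twist":16,"fingers":0.2},{"dp":[0,0,0],"twist":24,"fingers":0.2},{"dp":[0,0,0],"twist":32,"fingers":0.2},{"dp":[0,0,0],"twist":40,"fingers":0.2},{"dp":[0,0,0],"twist":48,"fingers":0.2},{"dp":[0,0,0],"twist":56,"fingers":0.2},{"dp":[0,0,0],"twist":56,"fingers":0.2}]'
python3 -c "
from h import *
c=cam('wrist');print(dial(c));print(env.get_obs()['wrist_torque'])"
```

```text
time_s: 5.12
tool_pos: [0.5024, -0.2095, 0.1459]
tool_rot: [179.9, -0.0, 108.7]
force: [1.4, 3.3, 1.8]
grip_width: 0.034
grasp_force: 20.0
(array([-68.,  24.,  22., -14.,   0.]), array([95., 94., 94., 93., 93.], dtype=float32), np.float32(61.12097))
[ 0.62145959 -0.38186899 -0.08044731]
```

```bash
python3 -m jog '[{"dp":[0,0,0],"twist":8,"fingers":0.2},{"dp":[0,0,0],"twist":16,"fingers":0.2},{"dp":[0,0,0],"twist":24,"fingers":0.2},{"dp":[0,0,0],"twist":32,"fingers":0.2},{"dp":[0,0,0],"twist":40,"fingers":0.2},{"dp":[0,0,0],"twist":48,"fingers":0.2},{"dp":[0,0,0],"twist":55,"fingers":0.2},{"dp":[0,0,0],"twist":58,"fingers":0.2}]'
python3 -m jog '[{"dp":[0,0,0],"twist":0,"fingers":0.2},{"dp":[0,0,0],"twist":0,"fingers":0.7},{"dp":[0,0,0],"twist":0,"fingers":1},{"dp":[0,0,0],"twist":0,"fingers":1},{"dp":[0,0,-3],"twist":0,"fingers":1},{"dp":[0,0,-6],"twist":0,"fingers":1},{"dp":[0,0,-9],"twist":0,"fingers":1},{"dp":[0,0,-9],"twist":0,"fingers":1}]'
python3 - <<'E'
from h import *
o=env.get_obs(); print(np.round(o['qpos'],1))
w=cam('wrist'); print(dial(w))
P=cloud(w);h=P[...,2];R=np.hypot(P[...,0]-.515,P[...,1]+.262); m=(h>.115)&(h<.132)&(R<.022); print('tab',m.sum(),P[m].mean(0),cv2.minAreaRect((P[m][:,:2]*1000).astype(np.float32)))
cv2.imwrite('pics/w4.png',w['pixels'])
E
```

```text
time_s: 6.18
tool_pos: [0.5031, -0.2099, 0.1461]
tool_rot: [179.9, -0.1, 50.6]
force: [2.4, 1.7, 1.7]
grip_width: 0.0338
grasp_force: 20.0
time_s: 7.18
tool_pos: [0.5029, -0.211, 0.2379]
tool_rot: [179.8, -0.0, 50.6]
force: [0.8, 0.5, -0.8]
grip_width: 0.0862
grasp_force: 0.0
[ 40.2   6.1 -21.7  96.4   2.4  77.6 -21.4]
(array([-4., -2., -6.,  0., -8.]), array([115., 111., 109.,  93.,  92.], dtype=float32), np.float32(39.2489))
tab 335 [ 0.51546838 -0.26204693  0.12272362] ((514.9757080078125, -263.3511047363281), (12.736635208129883, 21.616769790649414), 13.003899574279785)
```

View pics/w4.png

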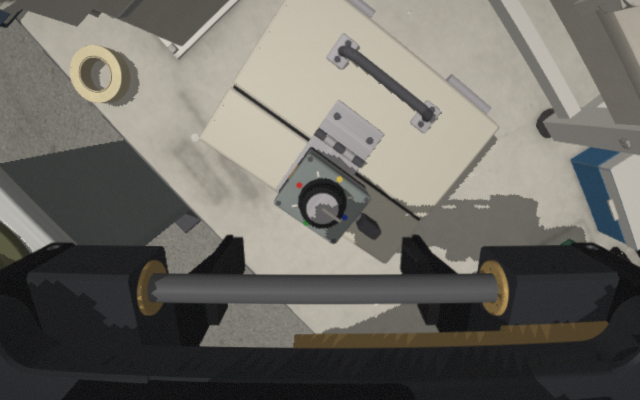

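The white line now points at the blue dot, (344,217), and reads about −3°. The tab is at (370,228). Next I turn to yaw 105 above the tab and go down on it.

```bash
python3 -m jog '[{"dp":[-0.8,1,0],"twist":-9,"fingers":0.6},{"dp":[-1.8,2.4,0],"twist":-19,"fingers":0.6},{"dp":[-2.8,3.7,0],"twist":-29,"fingers":0.6},{"dp":[-3.16,4.24,0],"twist":-39,"fingers":0.6},{"dp":[-3.16,4.24,0],"twist":-48,"fingers":0.6},{"dp":[-3.16,4.24,0],"twist":-54.3,"fingers":0.6},{"dp":[-3.16,4.24,3],"twist":-54.3,"fingers":0.6},{"dp":[-3.16,4.24,5],"twist":-54.3,"fingers":0.6}]'
python3 - <<'E'
from h import *
o=env.get_obs(); print(np.round(o['tool_pos'],4),np.round(o['tool_rot'],2))
w=cam('wrist'); print(dial(w))
P=cloud(w);h=P[...,2];R=np.hypot(P[...,0]-.515,P[...,1]+.262); m=(h>.115)&(h<.132)&(R<.022); print('tab',m.sum(),P[m].mean(0),cv2.minAreaRect((P[m][:,:2]*1000).astype(np.float32)))
E
```

```text
time_s: 8.22
tool_pos: [0.513, -0.2613, 0.1825]
tool_rot: [-179.8, -0.1, 104.9]
force: [0.3, 0.0, -0.2]
grip_width: 0.052
grasp_force: 0.0
[ 0.513  -0.2613  0.1825] [-1.7982e+02 -1.4000e-01  1.0486e+02]
(array([-4., -2., -6.,  0., -8.]), array([207., 200., 195., 161., 160.], dtype=float32), np.float32(43.376587))
tab 502 [ 0.5145039  -0.26187326  0.12313852] ((514.8179321289062, -262.7248229980469), (12.400822639465332, 21.221595764160156), 12.991491317749023)
```

```bash
python3 -m jog '[{"dp":[0,0,2],"twist":0,"fingers":0.6},{"dp":[0,0,5],"twist":0,"fingers":0.6},{"dp":[0,0,7],"twist":0,"fingers":0.6},{"dp":[0,0,8],"twist":0,"fingers":0.6},{"dp":[0,0,8],"twist":0,"fingers":0.4},{"dp":[0,0,8],"twist":0,"fingers":0.1},{"dp":[0,0,8],"twist":0,"fingers":0.05},{"dp":[0,0,8],"twist":0,"fingers":0.05}]' 25
python3 -m jog '[{"dp":[0,0,0],"twist":0,"fingers":0},{"dp":[0,0,0],"twist":0,"fingers":0},{"dp":[0,0,0],"twist":0,"fingers":0},{"dp":[0,0,0],"twist":0,"fingers":0}]' 25
```

```text
time_s: 9.28
tool_pos: [0.5149, -0.2618, 0.1062]
tool_rot: [180.0, 0.1, 104.9]
force: [-0.5, 0.6, 0.0]
grip_width: 0.0199
grasp_force: 0.0
time_s: 9.78
tool_pos: [0.5154, -0.2616, 0.106]
tool_rot: [179.9, 0.0, 104.9]
force: [3.3, -0.2, 1.6]
grip_width: 0.0114
grasp_force: 24.9
```

```bash
python3 -m jog '[{"dp":[-0.3,0,0],"twist":0,"fingers":0},{"dp":[-0.7,0,0],"twist":0,"fingers":0},{"dp":[-1.1,0,0],"twist":0,"fingers":0},{"dp":[-1.5,0,0],"twist":0,"fingers":0},{"dp":[-1.9,0,0],"twist":0,"fingers":0},{"dp":[-2.1,0,0],"twist":0,"fingers":0},{"dp":[-2.1,0,0],"twist":0,"fingers":0},{"dp":[-2.1,0,0],"twist":0,"fingers":0}]'
```

```text
time_s: 10.78
tool_pos: [0.5199, -0.2813, 0.1055]
tool_rot: [-180.0, -0.0, 104.9]
force: [2.3, 4.1, 3.4]
grip_width: 0.0116
grasp_force: 24.9
```

```bash
python3 -m jog '[{"dp":[-2,0,0],"twist":0,"fingers":0.3},{"dp":[0,0,0],"twist":0,"fingers":0.6},{"dp":[0,0,0],"twist":0,"fingers":0.6},{"dp":[0,0,0],"twist":0,"fingers":0.6},{"dp":[0,0,-3],"twist":0,"fingers":0.6},{"dp":[0,0,-6],"twist":0,"fingers":0.7},{"dp":[0,0,-9],"twist":0,"fingers":1},{"dp":[0,0,-10],"twist":0,"fingers":1}]' --help 2>&1 | head -5
```

```text
invalid input: not JSON, or not a number
```

```bash
python3 -m jog '[{"dp":[0,0,0],"twist":0,"fingers":0.3},{"dp":[0,0,0],"twist":0,"fingers":0.6},{"dp":[0,0,0],"twist":0,"fingers":0.6},{"dp":[0,0,0],"twist":0,"fingers":0.6},{"dp":[0,0,-3],"twist":0,"fingers":0.6},{"dp":[0,0,-6],"twist":0,"fingers":0.7},{"dp":[0,0,-9],"twist":0,"fingers":1},{"dp":[0,0,-10],"twist":0,"fingers":1}]'
python3 - <<'E'
from h import *
o=env.get_obs(); print(np.round(o['tool_pos'],4),np.round(o['tool_rot'],2))
w=cam('wrist'); print(dial(w))
P=cloud(w);h=P[...,2];R=np.hypot(P[...,0]-.519,P[...,1]+.281); m=(h>.115)&(h<.132)&(R<.022); print('tab',m.sum(),P[m].mean(0),cv2.minAreaRect((P[m][:,:2]*1000).astype(np.float32)))
b=(h>.133)&(h<.143)&(np.hypot(P[...,0]-.502,P[...,1]+.21)<.05); print('blk',cv2.minAreaRect((P[b][:,:2]*1000).astype(np.float32)),np.median(h[b]))
E
```

```text
time_s: 11.78
tool_pos: [0.5208, -0.2824, 0.2076]
tool_rot: [179.9, 0.2, 104.9]
force: [-0.9, -0.1, -0.6]
grip_width: 0.0732
grasp_force: 0.0
[ 0.5208 -0.2824  0.2076] [1.7988e+02 1.5000e-01 1.0485e+02]
(array([ -8.,  -6., -10.,  -4., -12.]), array([201., 192., 191., 155., 145.], dtype=float32), np.float32(42.949707))
tab 419 [ 0.51803519 -0.28184524  0.12321446] ((518.4293212890625, -282.7309265136719), (12.196601867675781, 21.287046432495117), 14.60244083404541)
blk ((500.9962158203125, -211.46142578125), (54.48135757446289, 66.26165008544922), 13.446283340454102) 0.1380902090565554
```

```bash
python3 -m jog '[{"dp":[2,0,0],"twist":0.5,"fingers":1},{"dp":[5,0,0],"twist":1,"fingers":1},{"dp":[7.3,-0.05,0],"twist":1,"fingers":1},{"dp":[7.3,-0.05,0],"twist":1,"fingers":1},{"dp":[7.3,-0.05,3],"twist":1,"fingers":1},{"dp":[7.3,-0.05,6],"twist":1,"fingers":1},{"dp":[7.3,-0.05,8.5],"twist":1,"fingers":1},{"dp":[7.3,-0.05,9.2],"twist":1,"fingers":1}]'
python3 -m jog '[{"dp":[0,0,0],"twist":0,"fingers":0.7},{"dp":[0,0,0],"twist":0,"fingers":0.5},{"dp":[0,0,0],"twist":0,"fingers":0.5},{"dp":[0,0,0],"twist":0,"fingers":0.5},{"dp":[0,0,0],"twist":0,"fingers":0.5},{"dp":[0,0,0],"twist":0,"fingers":0.5}]' 45
```

```text
time_s: 12.82
tool_pos: [0.4994, -0.212, 0.1116]
tool_rot: [-179.8, -0.1, 103.8]
force: [0.4, 0.5, 0.5]
grip_width: 0.0866
grasp_force: 0.0
time_s: 13.58
tool_pos: [0.5028, -0.2112, 0.1145]
tool_rot: [179.8, 0.1, 103.9]
force: [6.2, 0.1, 0.1]
grip_width: 0.0536
grasp_force: 45.0
```

```bash
python3 -m jog '[{"dp":[0,0,-0.3],"twist":0,"fingers":0.5},{"dp":[0,0,-0.8],"twist":0,"fingers":0.5},{"dp":[0,0,-1.4],"twist":0,"fingers":0.5},{"dp":[0,0,-2],"twist":0,"fingers":0.5},{"dp":[0,0,-2.6],"twist":0,"fingers":0.5},{"dp":[0,0,-3.2],"twist":0,"fingers":0.5},{"dp":[0,0,-3.8],"twist":0,"fingers":0.5},{"dp":[0,0,-4.4],"twist":0,"fingers":0.5}]'
```

```text
time_s: 14.58
tool_pos: [0.4999, -0.2117, 0.1575]
tool_rot: [-179.9, -0.0, 103.8]
force: [0.2, -0.4, -4.0]
grip_width: 0.0536
grasp_force: 45.0
```

Off the staple and carrying the lock's weight (−4 N). Now up to 12 cm.

```bash
python3 -m jog '[{"dp":[0,0,-1],"twist":0,"fingers":0.5},{"dp":[0,0,-3],"twist":0,"fingers":0.5},{"dp":[0,0,-5],"twist":0,"fingers":0.5},{"dp":[0,0,-6.7],"twist":0,"fingers":0.5},{"dp":[0,0,-7.7],"twist":0,"fingers":0.5},{"dp":[0,0,-7.7],"twist":0,"fingers":0.5},{"dp":[0,0,-7.7],"twist":0,"fingers":0.5},{"dp":[0,0,-7.7],"twist":0,"fingers":0.5}]'
python3 -m jog '[{"dp":[0,0,0],"twist":0,"fingers":0.5},{"dp":[0,0,0],"twist":0,"fingers":0.5},{"dp":[0,0,0],"twist":0,"fingers":0.5},{"dp":[0,0,0],"twist":0,"fingers":0.5}]'
python3 - <<'E'
from h import *
s=cam('scene'); w=cam('wrist'); a=cv2.resize(s['pixels'][110:250,240:380],(560,560)); cv2.imwrite('pics/end.png',a)
P=cloud(w);h=P[...,2];m=(h>.2)&(h<.28)&(np.hypot(P[...,0]-.519,P[...,1]+.281)<.02); print(m.sum(),np.median(P[m],0))
E
```

```text
time_s: 15.58
tool_pos: [0.5002, -0.2113, 0.2337]
tool_rot: [-179.9, -0.1, 103.9]
force: [0.5, -0.0, -4.0]
grip_width: 0.0536
grasp_force: 45.0
time_s: 16.08
tool_pos: [0.5007, -0.2115, 0.2345]
tool_rot: [-180.0, 0.0, 103.9]
force: [-0.3, 0.2, -2.7]
grip_width: 0.0534
grasp_force: 45.0
50 [ 0.51175947 -0.26558603  0.22956925]
```

View pics/end.png

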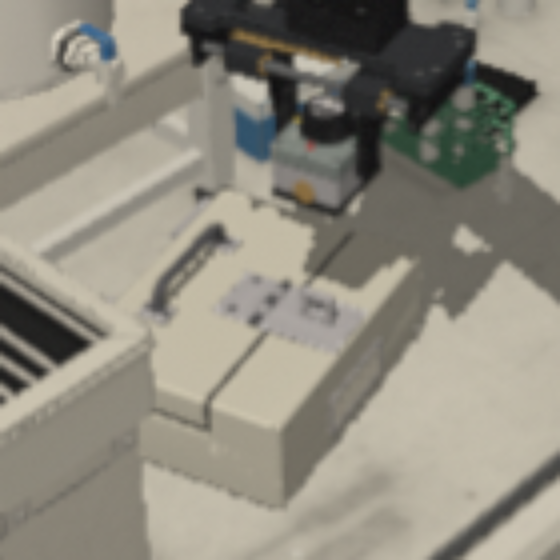

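The picture shows the lock held level between the fingers at about (315,165), with the empty staple below it on the hasp at about (320,305). I'm handing the job in.

```bash
python3 -c "
from cell import env
print(env.sign_off())"
```

```text
the job is handed in; nothing more can be done
None
```

The padlock is unlocked and off the staple, held level and still in the gripper about 12 cm above the hasp; the bar measured about 20 mm out before the lift (its tab is out of view in the last picture), and the job is handed in with no verdict shown.

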